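Reset the thickness knob of the noodle machine

ROBOT

A 7-joint arm with a two-finger parallel gripper is mounted at the origin on the work surface. World frame = base frame: x ahead of the robot, y to its left, z up, the work surface at z = 0. Lengths are in mm, angles in rad, forces in N, time in s.
With the tool pointing down it reaches from about 425 to 875 mm from the base axis. Payload 4.7 kg.
Tool frame: the origin (TCP) lies at the very end of the fingers, on their centre line; the grasp point (between the pads) lies behind it (grip_depth is the z of the grasp point in the tool frame, in mm); z points along the fingers, x is the direction in which the jaws open and shut, and the axes are right-handed (so a half turn about z gives the same grasp; the last joint's range is limited). The gripper opens to 85 mm and grips with 20 to 120 N. Pads are 22 mm wide; open, the fingers measure 114 mm over their backs; the gripper's body (76 mm by 85 mm) begins 54 mm behind the grasp point. The pads swing forward as they close: fully open they stand 13 mm farther back than shut.
Start: joints at [1.292, 0.321, -0.07, 1.45, 0.023, 1.371, -0.057], TCP at [187.592, -622.362, 231.349] pointing down, gripper open.
Joint ranges: [-2.86, 2.86], [-0.3, 2.09], [-1.38, 1.24], [0.06, 2.45], [-1.56, 4.7], [0.09, 2.05], [-2.69, 2.69]. Speed limits (rad/s): [2.57, 2.57, 3.14, 3.14, 3.14, 3.14, 3.14].

INTERFACE

Orientations are given as a 3x3 rotation matrix whose columns are the frame's x, y, z axes.
In Python, from bench import * gives the robot as it stands.
- The arm moves only by the tool play_rows, never from a script. Its argument "moves" is a list of rows, each a list of 7 numbers: the finger opening in m, from 0 to 0.0854, then the shift along the tool's x, y, z in m, then the turn, a rotation vector about the tool's x, y, z in rad. In form: [[jaw, x, y, z, rx, ry, rz], ...]. A call has 1 to 10 rows; each row is the pose to reach, as a shift and turn from the pose commanded when the call began, along the tool's axes at that moment; what a row does not reach only later rows make up. A row lasts 1/8 s, in which the tool goes at most 62.5 mm and 10.7 degrees, less where a joint would pass 70% of its speed; a pose out of reach is approached as far as the arm can. A call with a gripper value outside its range is refused whole. The fingers move at their own pace and stop on an object; the grip force is fixed at half the most. Time passes only in rows, so rows that repeat a pose let the fingers close. It gives the time, the measured TCP pose, the force and the opening at its end, in the units of the state.
- get_state(): the state, without advancing time (a new reading comes with each control period).
- capture(name): name is "side" or "top" or "wrist"; returns (picture, depth): 480x640x3 uint8, red, green, blue; 480x640 float32, mm along the optical axis (not along the pixel's ray), 0 where there is no reading.
- calibration(name): a dict with "mtx" (3x3 intrinsics, pixels), "view" (4x4, takes a point from world to camera coordinates). Camera axes: x right, y down, z forward; pixel columns grow to the right and rows downward; lengths in mm; the calibration is good to about 2 mm. A picture is of the moment at which its call begins: read the wrist's pose just before it. calibration takes no time and is no camera call; for the wrist camera it gives the pose at the moment of the call.
- finish_job(): hands the job in, once; it reports no verdict.
The state is a dict: "t": time; "joint_positions": joint angles; "joint_velocities": joint speeds; "joint_efforts": joint torques, N m; "position": TCP position; "tcp_rot": TCP orientation; "force": force on the tool from outside, world axes, zero at the start; "torque": the same for the moment, N m; "opening": finger opening in mm.
Only numpy, scipy, OpenCV 4.12 (cv2) and the standard library are available. Lean on these libraries where they do the work, as an engineer would, in place of code of your own. Each camera call takes 0.05 s, during which the arm holds its last target.

TASK

Set the hand-cranked noodle machine to its red setting: take the sprung thickness knob on its side, pull it straight out to its stop, and turn it while it is out until its red mark stands straight up under the yellow pointer, then let it go fully home there. It is more than one turn of the wrist, so let the knob go home in a seat on the way and take it again with the wrist turned back. Leave the other things on the table where they are.

Things in the scene. Friction and masses are not known exactly. Their poses are not given: they have to be found in the camera images.
- noodle_machine: chromed noodle machine, fixed. Origin: centre of its underside, on the table; y along the rollers, out of the knob side; x to its back; z up. Side plates: outer faces at y = +-88 mm, 124 mm long at the foot, 88 mm at the top, 152 high. Dough guide in front to 180 mm high, |y| < 70. Cutter head behind to x = 134, 118 high. Crank at -y
- knob_pull (a joint): how far the knob is pulled out along the machine's y, m: 0 home, 0.010 at its hard stop. A spring draws it home: 5 N at 0, 10 N at the stop. At home a pin holds it from turning (3 degrees of play); from about 0.007 it turns freely. Let in between two seats it slips into the nearer; close to the middle it can catch on the edge of a stop, 3 to 5 mm out
- knob_turn (a joint): turn of the knob about the machine's +y (right-hand rule: from up, growing values carry the red mark to the machine's +x), rad. 0: red mark up, under the pointer. A seat every pi/6. Starts seated at 2.09 or 2.62 (4 or 5 seats off), or now and then caught on the edge between these two. End stops -0.7 and 3.1. Hardly any friction of its own
- knob_grip (a point): grip point on the knob's axis; moves out with it, does not turn; axes as the machine's. Knob: ribbed black cylinder, 42 mm across, 28 long, axis level along the machine's y, 95 mm high. At home it spans y = 100 to 128 of the machine's frame, this point at y = 117. Around it, pointer and index plate stay inside y = 100
- red_mark (a point): middle of the red line on the knob's rim, 21.5 mm from the knob's axis, turning with the knob; the line runs on over the knob's outer face to its centre
- pointer (a point): lower tip of the yellow pointer on the machine's side, straight above the knob's axis by 25.5 mm
- rolling_pin: wooden rolling pin, 290 mm long, 42 mm across, lying in front of the machine; origin at its underside, middle; long axis y
- flour_shaker: steel flour shaker, 70 mm across, 99 mm high, standing behind the machine; origin at its underside
- scraper: dough scraper lying flat, steel blade 125 mm wide, with a 20 mm wooden grip along one edge (long axis y), 20 mm high; origin at the underside of its middle
- tea_cup: white and blue tea cup without handle, 74 mm across, 75 mm high, standing behind the machine on the knob's side; origin at its underside
- mug_a: ochre mug, 80 mm across, 85 mm high, with a handle; origin at its underside
- mug_b: a second mug like mug_a
- teapot: white and blue teapot with an upright bail handle, 135 mm across, 166 mm high, on the black round tray; origin at its underside

How it is judged:
By the outcome, as a careful person would: the job done as asked, in the order asked, and still so for the second after the job is handed in, with the robot touching nothing.
It also fails if it takes over 56 s, if anything falls off the work surface, if the arm or the gripper's body presses on something with over 40 N, if the wrist force passes 120 N, or if a joint passes its speed limit or range.

## Working session

There is one attempt and no reset: what is moved stays moved. The work goes in short steps, Python scripts to look and compute and a tool call to move; the robot and the scene stay as the last step left them, time stands still between calls to the robot, and variables do not carry over. Pictures are saved under pics/ and viewed, and the job is handed in when it is done.

Besides the shell and the picture viewer there is one more tool, called after "Request:" as name(argument=value, ...) on one line, values as JSON. play_rows: Moves the arm, as the interface text tells. Its arguments: {"type":"object","properties":{"moves":{"type":"array","items":{"type":"array","items":{"type":"number"}}}},"required":["moves"]}

```bash
ls; mkdir -p pics; python3 - <<'E'
from bench import *
import cv2, numpy as np
s=get_state()
print({k:(np.round(v,3).tolist() if not isinstance(v,(float,int)) else v) for k,v in s.items()})
for n in ("side","top","wrist"):
    c=calibration(n);print(n,np.round(c["mtx"],1).tolist(),np.round(c["view"],3).tolist())
    p,d=capture(n)
    cv2.imwrite(f"pics/{n}0.png",p[:,:,::-1]);np.save(f"pics/{n}0.npy",d)
    np.savez(f"pics/{n}0cal.npz",**c)
E
```

```text
pics
{'t': 0.0, 'joint_positions': [1.292, 0.322, -0.07, 1.452, 0.023, 1.371, -0.057], 'joint_velocities': [0.0, -0.001, -0.001, 0.0, 0.001, 0.001, -0.001], 'joint_efforts': [0.0, -49.359, -0.382, -31.434, 0.013, 0.011, -0.0], 'position': [187.415, -621.861, 230.261], 'tcp_rot': [[0.289, -0.957, -0.001], [-0.957, -0.289, 0.002], [-0.002, 0.0, -1.0]], 'force': [-0.001, -0.021, 0.168], 'torque': [-0.056, -0.046, -0.026], 'opening': 85.26922073232726}
side [[537.9, 0.0, 320.9], [0.0, 537.9, 250.0], [0.0, 0.0, 1.0]] [[-0.81, -0.587, 0.002, 381.402], [-0.351, 0.48, -0.804, 307.27], [0.471, -0.652, -0.595, 1295.264], [0.0, 0.0, 0.0, 1.0]]
top [[585.7, 0.0, 317.0], [0.0, 585.7, 241.2], [0.0, 0.0, 1.0]] [[0.007, -1.0, -0.004, -76.662], [-0.984, -0.006, -0.179, 562.458], [0.179, 0.006, -0.984, 1661.732], [0.0, 0.0, 0.0, 1.0]]
wrist [[405.4, 0.0, 323.0], [0.0, 405.4, 245.2], [0.0, 0.0, 1.0]] [[0.288, -0.958, -0.002, -648.077], [-0.913, -0.276, 0.301, -39.31], [-0.289, -0.085, -0.954, 379.813], [0.0, 0.0, 0.0, 1.0]]
```

View pics/side0.png

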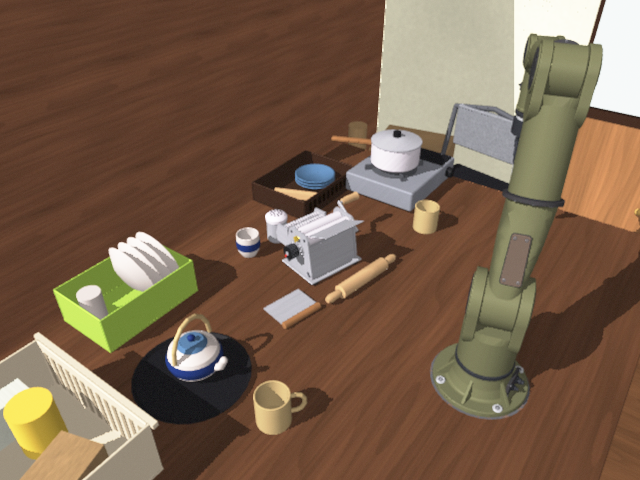

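View pics/top0.png

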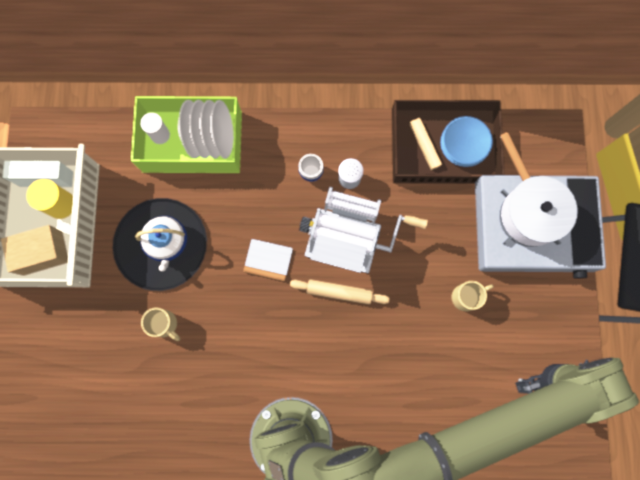

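View pics/wrist0.png

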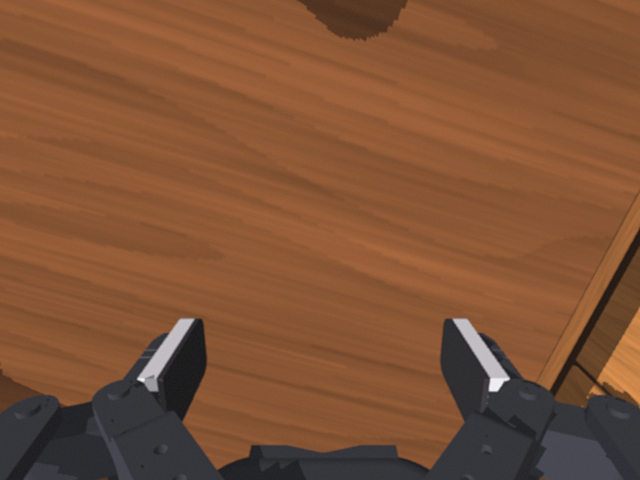

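The knob is at about (305,226) in the top view and (291,252) in the side view, and it points to world +y. The machine is yawed slightly. I'll zoom in on both.

```bash
python3 - <<'E'
import cv2
a=cv2.imread("pics/side0.png")[195:285,260:370];b=cv2.imread("pics/top0.png")[180:275,285:395]
cv2.imwrite("pics/s0z.png",cv2.resize(a,None,fx=7,fy=6.5,interpolation=cv2.INTER_CUBIC)[:600,:800])
cv2.imwrite("pics/t0z.png",cv2.resize(b,None,fx=6,fy=6,interpolation=cv2.INTER_CUBIC))
E
```

```text
(no output)
```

View pics/s0z.png

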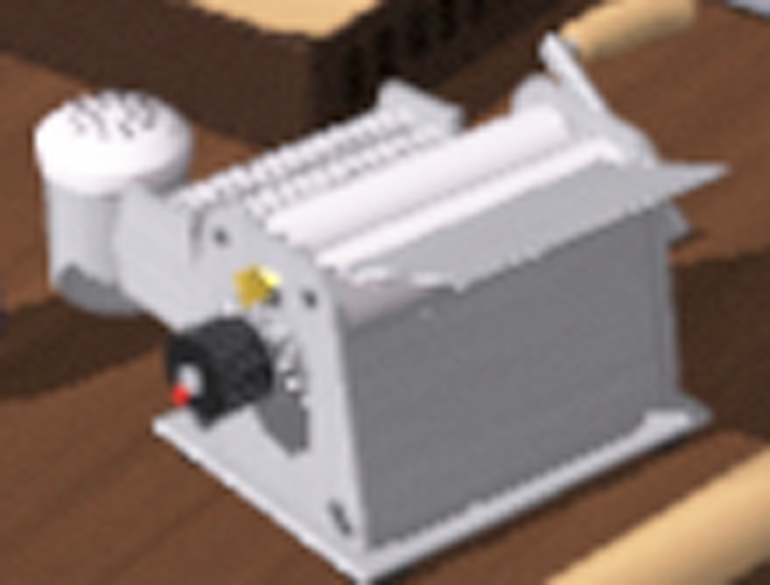

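View pics/t0z.png

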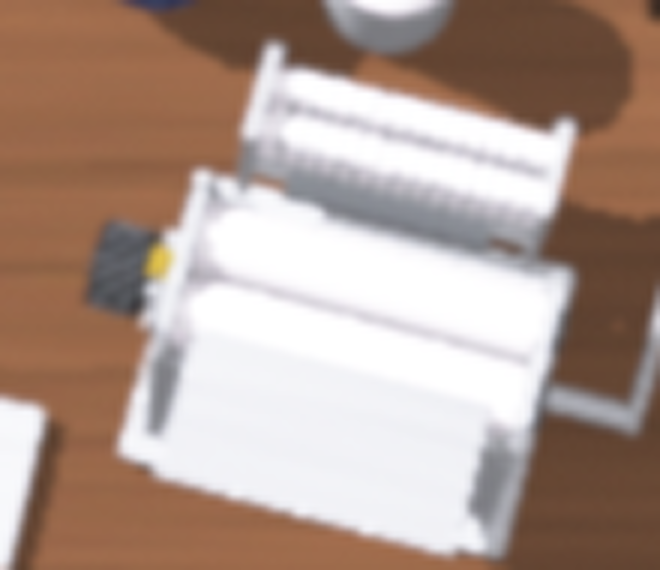

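```bash
cat > h.py <<'E'
import numpy as np,cv2
def ray(c,u,v):
    V=c["view"];R=V[:3,:3];t=V[:3,3]
    d=R.T@np.linalg.solve(c["mtx"],np.array([u,v,1.]));return -R.T@t,d
def atz(c,u,v,z):
    o,d=ray(c,u,v);return o+d*(z-o[2])/d[2]
def dep(c,u,v,Z):
    o,d=ray(c,u,v);return o+d*Z
def proj(c,P):
    P=np.atleast_2d(P);Q=P@c["view"][:3,:3].T+c["view"][:3,3];p=Q@c["mtx"].T;return p[:,:2]/p[:,2:]
def cloud(c,D):
    v,u=np.nonzero(D>0);Z=D[v,u];V=c["view"]
    X=np.linalg.solve(c["mtx"],np.stack([u,v,np.ones_like(u)]).astype(float))*Z
    return (V[:3,:3].T@(X-V[:3,3:])).T,u,v
E
python3 - <<'E'
import bench;print([x for x in dir(bench) if not x.startswith('_')])
print(getattr(bench,'grip_depth',None))
from h import *
for n in("top","side"):
    c=dict(np.load(f"pics/{n}0cal.npz"));D=np.load(f"pics/{n}0.npy");print(n)
    P,u,v=cloud(c,D)
    img=cv2.imread(f"pics/{n}0.png")
    if n=="top":
        print("scraper",atz(c,268,260,5),"cup",atz(c,311,166,75),"teapot",atz(c,162,236,100),"pin",atz(c,340,291,21),"mug",atz(c,160,322,85))
        for (a,b,z,l) in((285+202/6,180+178/6,152,'knobside back'),(285+572/6,180+272/6,152,'crank side back')):print(l,atz(c,a,b,z))
    # black knob pixels
    h=img[v,u].astype(int)
    near=(np.hypot(P[:,0]-610,P[:,1]-30)<150)
    k=near&(h.max(1)<75)&(P[:,2]>70)&(P[:,2]<122)
    if k.any(): print("knob",k.sum(),P[k].mean(0),P[k].min(0),P[k].max(0))
    y=near&(h[:,1]>120)&(h[:,2]>140)&(h[:,0]<80)&(P[:,2]>50);print("yellow",y.sum(),P[y].mean(0),u[y].mean(),v[y].mean())
    r=near&(h[:,2]>150)&(h[:,1]<90);print("red",r.sum(),P[r].mean(0) if r.any() else 0)
E
```

```text
['Unreachable', 'calibration', 'capture', 'finish_job', 'get_state', 'grip_depth']
-18.700000000000003
top
scraper [513.43904412  73.30944546   5.        ] cup [784.07243975 -53.76831839  75.        ] teapot [566.4229704 368.053449  100.       ] pin [ 420.62531425 -141.12643247   21.        ] mug [324.39798629 364.44624571  85.        ]
knobside back [633.57007141 -77.49406062 152.        ]
crank side back [ 590.18027542 -247.97799     152.        ]
knob 2 [584.02423368 -44.59235481 104.25783599] [582.04780072 -44.6681713  101.63337409] [586.00066663 -44.51653833 106.88229788]
yellow 6 [602.97191891 -53.19534987 119.94647032] 310.0 222.83333333333334
red 0 0
side
knob 147 [594.77031939 -27.41294291 103.00718832] [579.11960204 -48.83507062  79.91702905] [621.0986362  -13.92320878 117.90926888]
yellow 12 [600.66192579 -57.40297849 126.5476384 ] 296.0833333333333 238.66666666666666
red 6 [614.18640558 -22.61894933  81.35348188]
```

Request:
play_rows(moves=[[0.085,-0.03,-0.05,-0.02,0,0,-0.1],[0.085,-0.06,-0.1,-0.04,0,0,-0.2],[0.085,-0.09,-0.15,-0.06,0,0,-0.3],[0.085,-0.12,-0.2,-0.08,0,0,-0.4],[0.085,-0.15,-0.25,-0.1,0,0,-0.5],[0.085,-0.19,-0.3,-0.12,0,0,-0.576],[0.085,-0.19,-0.3,-0.12,0,0,-0.576]])

```text
t: 1.02
position: [424.2, -348.7, 353.3]
tcp_rot: [[0.77, -0.638, 0.004], [-0.638, -0.77, -0.001], [0.003, -0.002, -1.0]]
force: [0.2, -1.0, -0.4]
opening: 84.9
```

```bash
cat > st.py <<'E'
from bench import *
import numpy as np,json
s=get_state()
o={k:(np.round(v,4).tolist() if not isinstance(v,(float,int)) else v) for k,v in s.items() if k in("t","joint_positions","position","tcp_rot","force","opening")}
open("log.jsonl","a").write(json.dumps({k:np.array(v).tolist() for k,v in s.items()})+"\n")
print(o)
E
python3 st.py
```

```text
{'t': 1.025, 'joint_positions': [0.9718, 0.0887, -0.3568, 1.4913, 0.0293, 1.5638, -0.0755], 'position': [424.225, -348.6857, 353.3371], 'tcp_rot': [[0.7702, -0.6378, 0.0037], [-0.6378, -0.7702, -0.0006], [0.0032, -0.0019, -1.0]], 'force': [0.1655, -1.0211, -0.3965], 'opening': 84.9351394259914}
```

Request:
play_rows(moves=[[0.085,-0.03,-0.05,0,0,0,-0.1],[0.085,-0.06,-0.1,0,0,0,-0.2],[0.085,-0.09,-0.15,0,0,0,-0.3],[0.085,-0.12,-0.2,0,0,0,-0.4],[0.085,-0.15,-0.25,0,0,0,-0.45],[0.085,-0.18,-0.3,0,0,0,-0.45],[0.085,-0.196,-0.331,0,0,0,-0.45],[0.085,-0.196,-0.331,0,0,0,-0.45]])

```text
t: 2.02
position: [484.0, 28.0, 351.1]
tcp_rot: [[0.97, -0.245, -0.0], [-0.245, -0.97, 0.0], [-0.0, -0.0, -1.0]]
force: [-0.2, -1.4, 0.3]
opening: 85.0
```

```bash
python3 st.py
cat > fk.py <<'E'
import numpy as np
from scipy.spatial.transform import Rotation as Rn
def fk(q,p,s):
    # p: d1,L1,L2,L3,a(elbow offs),b, c
    z=lambda a:Rn.from_euler('z',a).as_matrix(); y=lambda a:Rn.from_euler('y',a).as_matrix()
    R=z(s[0]*q[0]);P=np.array([0,0,p[0]]);pts=[P]
    R=R@y(q[1])@z(s[1]*q[2]);P=P+R@[p[4],0,p[1]];pts.append(P)
    R=R@y(q[3]); P=P+R@[p[5],0,0]; R=R@z(s[2]*q[4]);P=P+R@[0,0,p[2]];pts.append(P)
    R=R@y(q[5]);P=P+R@[p[6],0,0];R=R@z(s[3]*q[6]);P=P+R@[0,0,p[3]];pts.append(P)
    return P,R,pts
E
python3 - <<'E'
import json,itertools
from fk import *
from scipy.optimize import least_squares
L=[json.loads(l) for l in open("log.jsonl")]
L.append(dict(joint_positions=[1.292,0.3225,-0.07,1.452,0.023,1.371,-0.057],position=[187.415,-621.861,230.261],tcp_rot=[[0.289,-0.957,-0.001],[-0.957,-0.289,0.002],[-0.002,0,-1]]))
for s in itertools.product((-1,1),repeat=4):
    if s[0]>0: continue
    def f(p): return np.concatenate([fk(l["joint_positions"],p,s)[0]-l["position"] for l in L])
    er=[]
    for l in L:
        P,R,_=fk(l["joint_positions"],[0]*7,s);er.append(np.array(l["tcp_rot"])[:,2]-R[:,2])
    rr=[np.round((fk(l["joint_positions"],[0]*7,s)[1].T@np.array(l["tcp_rot"]))[0,:2],2).tolist() for l in L]
    r=least_squares(lambda p:np.r_[f(p),1e-3*(p[4:])],[300,500,500,400,0,0,0])
    print(s,np.abs(er).max().round(3),rr,np.sqrt(np.mean(f(r.x)**2)).round(1),r.x.round())
E
```

```text
{'t': 2.025, 'joint_positions': [0.6559, -0.0512, -0.7282, 1.6208, -0.0344, 1.5592, -0.3184], 'position': [483.9956, 27.9737, 351.0721], 'tcp_rot': [[0.9696, -0.2447, -0.0002], [-0.2447, -0.9696, 0.0003], [-0.0003, -0.0003, -1.0]], 'force': [-0.2307, -1.4164, 0.3406], 'opening': 84.99729495385898}
(-1, -1, -1, -1) 0.001 [[-1.0, -0.0], [-1.0, -0.0], [-1.0, -0.0]] 13.8 [-4.656e+03  5.870e+02  5.240e+02 -4.666e+03 -1.000e+01  2.390e+02
  4.000e+00]
(-1, -1, -1, 1) 0.001 [[-0.99, 0.15], [-0.8, 0.59], [-0.99, 0.11]] 13.8 [-4.656e+03  5.870e+02  5.240e+02 -4.666e+03 -1.000e+01  2.390e+02
  4.000e+00]
(-1, -1, 1, -1) 0.069 [[-1.0, -0.0], [-1.0, 0.0], [-1.0, -0.01]] 13.8 [-221.  518.  501. -112.   -3.   53.   -7.]
(-1, -1, 1, 1) 0.069 [[-0.99, 0.15], [-0.8, 0.59], [-0.99, 0.1]] 13.8 [-221.  518.  501. -112.   -3.   53.   -7.]
(-1, 1, -1, -1) 0.067 [[-0.76, -0.65], [-0.12, -0.99], [-0.99, -0.13]] 191.4 [1100. 2896.  472. 1331. -245. 2312.   26.]
(-1, 1, -1, 1) 0.067 [[-0.85, -0.53], [-0.68, -0.73], [-1.0, -0.02]] 191.4 [1100. 2896.  472. 1331. -245. 2312.   26.]
(-1, 1, 1, -1) 0.004 [[-0.76, -0.65], [-0.12, -0.99], [-0.99, -0.14]] 130.5 [-2.09382e+05  7.95100e+03  6.64000e+02 -2.16821e+05 -2.99000e+02
  1.50250e+04 -1.52000e+02]
(-1, 1, 1, 1) 0.004 [[-0.85, -0.53], [-0.68, -0.73], [-1.0, -0.03]] 130.5 [-2.09382e+05  7.95100e+03  6.64000e+02 -2.16821e+05 -2.99000e+02
  1.50250e+04 -1.52000e+02]
```

Request:
play_rows(moves=[[0.085,0.02,-0.05,0,-0.15,0,0],[0.085,0.04,-0.1,0,-0.3,0,0],[0.085,0.06,-0.147,0.02,-0.45,0,0],[0.085,0.083,-0.147,0.02,-0.6,0,0],[0.085,0.083,-0.147,0.02,-0.75,0,0],[0.085,0.083,-0.147,0.02,-0.75,0,0]])

```text
t: 2.78
position: [601.7, 145.6, 328.0]
tcp_rot: [[0.968, -0.18, -0.175], [-0.251, -0.704, -0.665], [-0.003, 0.687, -0.727]]
force: [0.7, -0.1, -0.8]
opening: 84.9
```

```bash
python3 st.py
cat > fk.py <<'E'
import numpy as np
from scipy.spatial.transform import Rotation as Rn
z=lambda a:Rn.from_euler('z',a).as_matrix(); y=lambda a:Rn.from_euler('y',a).as_matrix()
def fk(q,p):
    # p: d1,L1,L2,L3,ax,bx,cx, sy,ey,wy
    d1,L1,L2,L3,ax,bx,cx,sy,ey,wy=p
    R=z(-q[0]);P=np.array([0,0,d1])+R@[0,sy,0];pts=[P]
    R=R@y(q[1])@z(-q[2]);P=P+R@[ax,ey,L1];pts.append(P)
    R=R@y(q[3]);P=P+R@[bx,0,0];R=R@z(-q[4]);P=P+R@[0,wy,L2];pts.append(P)
    R=R@y(q[5]);P=P+R@[cx,0,0];R=R@z(-q[6]);P=P+R@[0,0,L3];pts.append(P)
    return P,R@z(np.pi),pts
E
cat > fit.py <<'E'
import json
from fk import *
from scipy.optimize import least_squares
L=[json.loads(l) for l in open("log.jsonl")]
L.append(dict(joint_positions=[1.292,0.3225,-0.07,1.452,0.023,1.371,-0.057],position=[187.415,-621.861,230.261],tcp_rot=[[0.289,-0.957,-0.001],[-0.957,-0.289,0.002],[-0.002,0,-1]]))
f=lambda p: np.concatenate([fk(l["joint_positions"],p)[0]-l["position"] for l in L])
p0=np.array([300,500,500,400,0,0,0,0,0,0.])
r=least_squares(lambda p:np.r_[f(p),3e-3*(p-p0)],p0)
print(f(r.x).round(1),r.x.round());np.save("p.npy",r.x)
for l in L: print(np.abs(fk(l["joint_positions"],p0)[1]-l["tcp_rot"]).max().round(3),end=' ')
E
python3 fit.py
python3 - <<'E'
import numpy as np
c=dict(np.load("pics/wrist0cal.npz"));V=c["view"];o=-V[:3,:3].T@V[:3,3]
R=np.array([[0.289,-0.957,-0.001],[-0.957,-0.289,0.002],[-0.002,0,-1]])
print("cam in tool",R.T@(o-[187.4,-621.9,230.3]))
E
```

```text
{'t': 2.775, 'joint_positions': [-0.4268, 0.593, -0.2258, 1.0817, 0.6399, 2.0519, -0.7728], 'position': [601.6603, 145.63, 327.9673], 'tcp_rot': [[0.968, -0.18, -0.1749], [-0.2509, -0.7039, -0.6645], [-0.0035, 0.6871, -0.7265]], 'force': [0.7177, -0.1426, -0.7834], 'opening': 84.89231469936641}
[ 0.   0.  -0.   0.   0.   0.   0.  -0.   0.  -0.1  0.   0. ] [248. 469. 506. 359.   3.  -0.  -4. -15.  -6.  -6.]
0.0 0.0 0.0 0.001 cam in tool [  -0.7453021   -76.62722776 -142.16833324]
```

```bash
cat > ik.py <<'E'
from fk import *
from scipy.optimize import least_squares
p=np.load("p.npy")
lo=np.array([-2.86,-.3,-1.38,.06,-1.56,.09,-2.69]);hi=np.array([2.86,2.09,1.24,2.45,4.7,2.05,2.69])
def ik(T,R,q0,w=1e-3,m=0.02):
    def f(q):
        P,Q,_=fk(q,p);return np.r_[(P-T)/100,(Q-R).ravel(),w*(q-q0)]
    r=least_squares(f,np.clip(q0,lo+m+1e-3,hi-m-1e-3),bounds=(lo+m,hi-m))
    P,Q,_=fk(r.x,p);return r.x,np.linalg.norm(P-T),np.abs(Q-R).max()
yaw=-14.3*np.pi/180
my=np.array([-np.sin(yaw),np.cos(yaw),0]);mx=np.array([np.cos(yaw),np.sin(yaw),0])
def Rroll(a): # a=0: tool x=mx, tool y=up ; roll a about tool z
    R=np.c_[mx,[0,0,1],-my];return R@z(a)
E
python3 - <<'E'
from ik import *
q=np.array([-.427,.593,-.226,1.08,.64,2.05,-.77])
rng=np.random.default_rng(0)
g=np.array([599,-38,95.])-1.7*0*my
for dist in (-18.7,80):
  T=g+dist*my
  for a in np.deg2rad([-180,-135,-90,-45,0,45,90,135]):
    sols=[]
    for i in range(15):
        q0=rng.uniform(lo,hi) if i else q
        s,e,er=ik(T,Rroll(a),q0)
        if e<1 and er<.01: sols.append(s)
    # cluster
    S=[];
    for s in sols:
        if all(np.abs(s-t).max()>.4 for t in S): S.append(s)
    print(dist,np.rad2deg(a).round(),len(sols),[ (s.round(2).tolist(),) for s in S[:4]])
E
```

```text
-18.7 -180.0 6 [([-0.39, 1.05, -0.07, 1.38, 1.05, 2.03, 2.14],), ([-0.92, 1.22, 0.75, 1.41, 0.53, 1.68, 2.46],)]
-18.7 -135.0 12 [([-0.39, 1.05, -0.07, 1.38, 1.05, 2.03, 1.35],), ([-1.02, 1.34, 0.95, 1.41, 0.36, 1.61, 1.8],), ([-0.79, 1.13, 0.53, 1.4, 0.68, 1.76, 1.57],)]
-18.7 -90.0 9 [([-0.39, 1.05, -0.07, 1.38, 1.05, 2.03, 0.57],), ([-1.13, 1.54, 1.21, 1.41, 0.1, 1.56, 1.22],), ([-0.71, 1.1, 0.41, 1.4, 0.77, 1.81, 0.73],)]
-18.7 -45.0 10 [([-0.39, 1.05, -0.07, 1.38, 1.05, 2.03, -0.22],), ([-1.13, 1.55, 1.22, 1.41, 0.08, 1.56, 0.44],)]
-18.7 0.0 12 [([-0.44, 1.05, 0.01, 1.39, 1.01, 1.99, -0.98],), ([-1.13, 1.55, 1.22, 1.41, 0.08, 1.56, -0.34],), ([-0.95, 1.25, 0.8, 1.41, 0.48, 1.66, -0.65],)]
-18.7 45.0 9 [([-0.52, 1.05, 0.11, 1.39, 0.95, 1.94, -1.74],), ([-0.85, 1.17, 0.62, 1.4, 0.62, 1.73, -1.53],), ([-1.12, 1.52, 1.18, 1.41, 0.13, 1.56, -1.16],)]
-18.7 90.0 10 [([-0.61, 1.07, 0.25, 1.39, 0.87, 1.88, -2.48],), ([-1.13, 1.55, 1.22, 1.41, 0.08, 1.56, -1.91],)]
-18.7 135.0 0 []
80 -180.0 10 [([-0.66, 1.16, 0.21, 1.17, 0.84, 2.03, 2.3],), ([-0.95, 1.31, 0.76, 1.19, 0.46, 1.84, 2.53],)]
80 -135.0 10 [([-0.66, 1.16, 0.21, 1.17, 0.84, 2.03, 1.51],), ([-1.06, 1.45, 1.03, 1.19, 0.24, 1.78, 1.9],)]
80 -90.0 7 [([-0.66, 1.16, 0.21, 1.17, 0.84, 2.03, 0.73],), ([-1.04, 1.42, 0.97, 1.19, 0.29, 1.79, 1.08],)]
80 -45.0 13 [([-0.66, 1.16, 0.21, 1.17, 0.84, 2.03, -0.06],), ([-1.12, 1.57, 1.22, 1.19, 0.07, 1.76, 0.45],)]
80 0.0 11 [([-0.66, 1.16, 0.21, 1.17, 0.84, 2.03, -0.85],), ([-1.12, 1.57, 1.22, 1.19, 0.07, 1.76, -0.33],), ([-0.89, 1.26, 0.63, 1.18, 0.56, 1.88, -0.67],)]
80 45.0 9 [([-0.66, 1.16, 0.21, 1.17, 0.84, 2.03, -1.63],), ([-1.12, 1.57, 1.22, 1.19, 0.07, 1.76, -1.12],)]
80 90.0 2 [([-0.68, 1.16, 0.24, 1.17, 0.82, 2.02, -2.41],)]
80 135.0 0 []
```

```bash
python3 - <<'E'
from ik import *
for q in ([-.427,.593,-.226,1.08,.64,2.05,-.77],[-0.39,1.05,-0.07,1.38,1.05,2.03,1.35],[-0.66,1.16,0.21,1.17,0.84,2.03,1.51],[-1.06,1.45,1.03,1.19,.24,1.78,1.9]):
    pts=fk(q,p)[2];print([x.round().tolist() for x in pts])
    for t in np.linspace(0,1,11):
        x=pts[1]+(pts[2]-pts[1])*t; print((np.hypot(*(x[:2]-[566,368])).round(),x[2].round()),end=' ')
    for t in np.linspace(0,.6,5):
        x=pts[2]+(pts[3]-pts[2])*t; print('h',(np.hypot(*(x[:2]-[566,368])).round(),x[2].round()),end=' ')
    print()
E
```

```text
[[6.0, -14.0, 248.0], [250.0, 92.0, 634.0], [661.0, 383.0, 592.0], [603.0, 146.0, 328.0]]
(np.float64(420.0), np.float64(634.0)) (np.float64(370.0), np.float64(630.0)) (np.float64(320.0), np.float64(626.0)) (np.float64(270.0), np.float64(622.0)) (np.float64(220.0), np.float64(617.0)) (np.float64(171.0), np.float64(613.0)) (np.float64(123.0), np.float64(609.0)) (np.float64(78.0), np.float64(605.0)) (np.float64(45.0), np.float64(600.0)) (np.float64(56.0), np.float64(596.0)) (np.float64(96.0), np.float64(592.0)) h (np.float64(96.0), np.float64(592.0)) h (np.float64(89.0), np.float64(552.0)) h (np.float64(95.0), np.float64(513.0)) h (np.float64(114.0), np.float64(473.0)) h (np.float64(140.0), np.float64(434.0)) 
[[6.0, -14.0, 248.0], [385.0, 136.0, 478.0], [682.0, 293.0, 99.0], [594.0, -56.0, 94.0]]
(np.float64(294.0), np.float64(478.0)) (np.float64(264.0), np.float64(440.0)) (np.float64(234.0), np.float64(402.0)) (np.float64(206.0), np.float64(365.0)) (np.float64(180.0), np.float64(327.0)) (np.float64(157.0), np.float64(289.0)) (np.float64(138.0), np.float64(251.0)) (np.float64(125.0), 
[... 1058 characters left out ...]
.0, 248.0], [245.0, 396.0, 307.0], [704.0, 387.0, 95.0], [619.0, 38.0, 94.0]]
(np.float64(322.0), np.float64(307.0)) (np.float64(276.0), np.float64(286.0)) (np.float64(230.0), np.float64(265.0)) (np.float64(185.0), np.float64(244.0)) (np.float64(139.0), np.float64(223.0)) (np.float64(94.0), np.float64(201.0)) (np.float64(51.0), np.float64(180.0)) (np.float64(22.0), np.float64(159.0)) (np.float64(51.0), np.float64(138.0)) (np.float64(94.0), np.float64(117.0)) (np.float64(140.0), np.float64(95.0)) h (np.float64(140.0), np.float64(95.0)) h (np.float64(130.0), np.float64(95.0)) h (np.float64(142.0), np.float64(95.0)) h (np.float64(171.0), np.float64(94.0)) h (np.float64(210.0), np.float64(94.0))
```

```bash
cat > cap.py <<'E'
import sys
from bench import *
import cv2,numpy as np
n,name=sys.argv[1:3]
c=calibration(n);p,d=capture(n)
cv2.imwrite(f"pics/{name}.png",p[:,:,::-1]);np.save(f"pics/{name}.npy",d);np.savez(f"pics/{name}cal.npz",**c)
if len(sys.argv)>3:
    u,v,w,h=map(int,sys.argv[3:7]);k=min(800/w,600/h)
    cv2.imwrite(f"pics/{name}z.png",cv2.resize(p[v:v+h,u:u+w,::-1],None,fx=k,fy=k,interpolation=cv2.INTER_CUBIC));print("scale",k)
E
python3 cap.py wrist w1
```

```text
(no output)
```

View pics/w1.png

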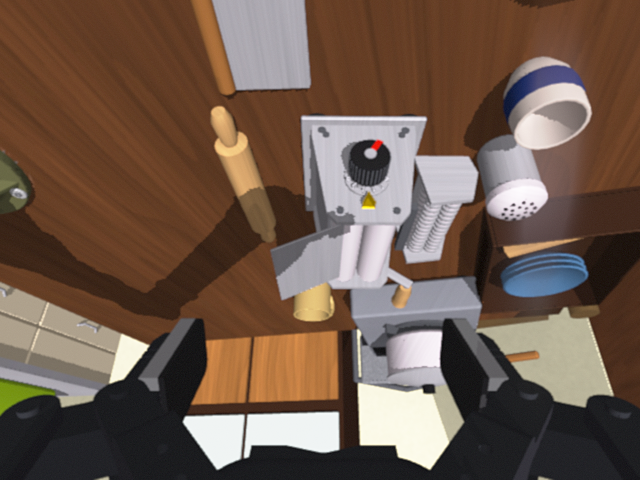

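```bash
python3 - <<'E'
import cv2
a=cv2.imread("pics/w1.png")[105:235,290:440]
cv2.imwrite("pics/w1z.png",cv2.resize(a,None,fx=4.6,fy=4.6,interpolation=cv2.INTER_CUBIC))
E
```

```text
(no output)
```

View pics/w1z.png

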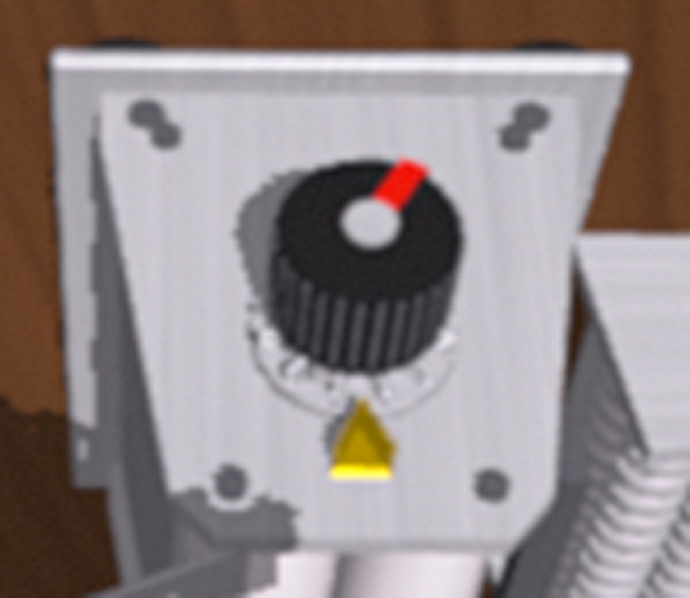

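```bash
cat > m.py <<'E'
from h import *
c=dict(np.load("pics/w1cal.npz"));D=np.load("pics/w1.npy");img=cv2.imread("pics/w1.png")
uv=lambda a,b:(290+a/4.6,105+b/4.6)
F=atz(c,*uv(370,223),95);Pt=atz(c,*uv(362,402),120.5);print("face",F,"ptr",Pt)
u,v=map(round,uv(370,223));print("face depth",np.mean([dep(c,u+i,v+j,D[v+j,u+i]) for i in(-3,0,3) for j in (-1,0,1)],0))
# side plate plane: gray pixels in two lateral strips
pts=[]
for a in list(range(150,230,6))+list(range(480,550,6)):
    for b in range(150,450,6):
        if a<230 and b>380: continue
        u,v=map(round,uv(a,b))
        if D[v,u]>0: pts.append(dep(c,u,v,D[v,u]))
pts=np.array(pts);m=np.median(pts,0)
for k in range(5):
    A=np.c_[pts[:,0],pts[:,2],np.ones(len(pts))];s=np.linalg.lstsq(A,pts[:,1],rcond=None)[0];r=pts[:,1]-A@s;pts=pts[np.abs(r)<max(3,2*r.std())]
print("plate y=",s,"yaw",np.degrees(np.arctan(s[0])),len(pts),r.std(), "y at x of face", s@[F[0],95,1])
n=np.array([-s[0],1,0]);n/=np.linalg.norm(n);print("face dist from plate",(F-[F[0],s@[F[0],95,1],95])@n)
# red angle on the face plane
yaw=np.arctan(s[0]);mx=np.array([np.cos(yaw),np.sin(yaw),0])
def onface(a,b):
    o,d=ray(c,*uv(a,b));return o+d*((F-o)@n)/(d@n)
for a,b in ((415,168),(400,187),(425,172),(403,162)):
    q=onface(a,b)-F;print("red",q@mx,q[2],np.arctan2(q@mx,q[2]))
for a,b in((280,235),(460,240),(370,160)): q=onface(a,b)-F;print("edge",q@mx,q[2])
print("corners foot", onface(100,93))
g=F-11*n;print("grip",g)
E
python3 m.py
```

```text
face [606.27229548 -22.27170829  95.        ] ptr [598.36091351 -52.96859536 120.5       ]
face depth [605.90554192 -21.90713555  94.59515786]
plate y= [-2.68190764e-01  2.81075138e-04  9.78953970e+01] yaw -15.012913081264546 1143 0.6922818327948678 y at x of face -64.67453106397097
face dist from plate 40.955507162634795
red 11.04313137106788 -16.419892408132682 2.5495308463029724
red 7.302640147743464 -10.677251644861542 2.5417241332483043
red 13.226816316220518 -15.239974473410541 2.4267964805266615
red 8.437232815819101 -18.20387223462137 2.707580858072163
edge -20.075090814162255 3.70251265578662
edge 19.620340802238093 4.687193982888118
edge 0.9835863860291943 -18.7210835499331
corners foot [547.76720391  -6.58118308  56.22680861]
grip [603.42289139 -32.89625046  95.        ]
```

```bash
cat >> ik.py <<'E'
yaw=-14.8*np.pi/180
my=np.array([-np.sin(yaw),np.cos(yaw),0]);mx=np.array([np.cos(yaw),np.sin(yaw),0])
G=np.array([603.4,-32.9,95.])
def tcp(loc_y,dz=0,dx=0): return G+(loc_y-117)*my+np.array([0,0,dz])+dx*mx
def rows(S,T,R): # relative shift and rotvec in tool axes
    Rs=np.array(S["tcp_rot"]);return (Rs.T@(T-np.array(S["position"]))/1000).round(4),Rn.from_matrix(Rs.T@R).as_rotvec().round(3)
E
python3 - <<'E'
from ik import *
import json
S=[json.loads(l) for l in open("log.jsonl")][-1]
q=np.array(S["joint_positions"])
for (ly,dz,a) in ((150,150,-60),(150,150,-150),(150,100,-150),(150,0,-150),(140,0,-150),(98,0,-150),(98,0,-60)):
    q,e,er=ik(tcp(ly,dz),Rroll(np.deg2rad(a)),q,w=0.01)
    pts=fk(q,p)[2]
    cl=min((np.hypot(*(x[:2]-[566,368])),x[2]) for t in np.linspace(0,1,41) for x in [pts[1]+(pts[2]-pts[1])*t] if x[2]<225)if pts[2][2]<225 else None
    print(ly,dz,a,q.round(2),round(e,1),round(er,3),cl and np.round(cl),pts[1].round(),pts[2].round())
T=tcp(150,150)
for a in(-60,-150): print(T,rows(S,T,Rroll(np.deg2rad(a))))
E
```

```text
150 150 -60 [-0.69  0.92  0.32  1.31  0.91  2.03  0.36] 0.0 0.0 None [301. 221. 532.] [700. 347. 248.]
150 150 -150 [-0.69  0.92  0.32  1.31  0.91  2.03  1.93] 0.0 0.0 None [301. 221. 532.] [700. 347. 248.]
150 100 -150 [-0.68  0.98  0.3   1.3   0.88  2.    1.87] 0.0 0.0 [110. 221.] [318. 229. 506.] [701. 347. 198.]
150 0 -150 [-0.66  1.13  0.27  1.26  0.82  1.96  1.77] 0.0 0.0 [ 58. 211.] [349. 243. 446.] [701. 347.  98.]
140 0 -150 [-0.65  1.12  0.28  1.28  0.82  1.94  1.76] 0.0 0.0 [ 65. 213.] [348. 240. 450.] [698. 337.  98.]
98 0 -150 [-0.63  1.08  0.29  1.37  0.84  1.88  1.74] 0.0 0.0 [ 94. 209.] [348. 227. 466.] [688. 297.  98.]
98 0 -60 [-0.84  1.18  0.63  1.38  0.61  1.74  0.31] 0.0 0.0 [ 67. 205.] [304. 309. 428.] [687. 297.  98.]
[611.82971001  -0.99482818 245.        ] (array([0.0469, 0.0444, 0.1559]), array([-0.734, -0.427, -0.982]))
[611.82971001  -0.99482818 245.        ] (array([0.0469, 0.0444, 0.1559]), array([-0.276, -1.047, -2.426]))
```

```bash
cat > clr.py <<'E'
from h import *
from ik import *
A=[]
for n in("top","side"):
    c=dict(np.load(f"pics/{n}0cal.npz"));D=np.load(f"pics/{n}0.npy");P,u,v=cloud(c,D)
    A.append(P[(np.hypot(P[:,0]-566,P[:,1]-368)<110)&(P[:,2]>30)&(P[:,2]<175)])
A=np.vstack(A)
def segd(a,b):
    t=np.clip((A-a)@(b-a)/((b-a)@(b-a)),0,1);d=np.linalg.norm(A-(a+t[:,None]*(b-a)),axis=1);i=d.argmin();return d[i].round(),A[i].round()
def clear(q):
    pts=fk(q,p)[2];return segd(pts[1],pts[2]),segd(pts[2],pts[2]+.8*(pts[3]-pts[2]))
if __name__=="__main__":
    print(len(A),A.min(0).round(),A.max(0).round(), A[A[:,2]>140].mean(0).round(),A[A[:,2]>140].min(0).round(),A[A[:,2]>140].max(0).round())
    for (ly,dz,a) in ((150,100,-150),(150,0,-150),(135,0,-150),(98,0,-150),(98,0,-60)):
      for q1 in (-.3,-.7,-1.):
        q,e,er=ik(tcp(ly,dz),Rroll(np.deg2rad(a)),np.array([q1,1.1,-.1 if q1>-.5 else .3,1.3,1,2.03,1.3]),w=0.01)
        print(ly,dz,a,q.round(2),round(e,1),clear(q))
E
python3 clr.py
```

```text
4310 [467. 308.  30.] [635. 450. 173.] [567. 382. 158.] [558. 326. 140.] [579. 432. 173.]
150 100 -150 [-0.64  0.97  0.24  1.3   0.91  2.03  1.85] 0.0 ((np.float64(108.0), array([573., 353., 168.])), (np.float64(126.0), array([577., 331., 148.])))
150 100 -150 [-0.64  0.97  0.24  1.3   0.91  2.03  1.85] 0.0 ((np.float64(108.0), array([573., 353., 168.])), (np.float64(126.0), array([577., 331., 148.])))
150 100 -150 [-0.66  0.98  0.28  1.3   0.89  2.01  1.86] 0.0 ((np.float64(107.0), array([573., 355., 169.])), (np.float64(126.0), array([577., 331., 148.])))
150 0 -150 [-0.55  1.11  0.1   1.25  0.93  2.03  1.71] 0.0 ((np.float64(60.0), array([577., 331., 148.])), (np.float64(79.0), array([630., 357.,  66.])))
150 0 -150 [-0.59  1.12  0.15  1.25  0.89  2.01  1.73] 0.0 ((np.float64(57.0), array([573., 334., 156.])), (np.float64(79.0), array([630., 357.,  66.])))
150 0 -150 [-0.64  1.13  0.24  1.25  0.84  1.97  1.75] 0.0 ((np.float64(52.0), array([571., 343., 166.])), (np.float64(78.0), array([630., 357.,  66.])))
135 0 -150 [-0.51  1.1   0.05  1.28  0.96  2.03  1.68] 0.0 ((np.float64(65
[... 602 characters left out ...]
p.float64(74.0), array([577., 322., 138.])), (np.float64(84.0), array([620., 338.,  70.])))
98 0 -150 [-0.61  1.08  0.26  1.37  0.86  1.89  1.73] 0.0 ((np.float64(69.0), array([575., 326., 145.])), (np.float64(84.0), array([620., 338.,  70.])))
98 0 -60 [-0.5   1.06  0.09  1.36  0.96  1.97  0.1 ] 0.0 ((np.float64(77.0), array([577., 322., 138.])), (np.float64(85.0), array([620., 338.,  70.])))
98 0 -60 [-0.74  1.12  0.46  1.37  0.73  1.81  0.23] 0.0 ((np.float64(58.0), array([575., 326., 145.])), (np.float64(84.0), array([620., 338.,  70.])))
98 0 -60 [-0.8   1.15  0.55  1.37  0.67  1.77  0.28] 0.0 ((np.float64(51.0), array([575., 326., 145.])), (np.float64(84.0), array([620., 338.,  70.])))
```

```bash
python3 - <<'E'
from ik import *
import json
S=[json.loads(l) for l in open("log.jsonl")][-1]
print(rows(S,tcp(115,150),Rroll(np.deg2rad(-90))))
E
```

```text
(array([0.0468, 0.0698, 0.18  ]), array([-0.633, -0.637, -1.471]))
```

Request:
play_rows(moves=[[0.085,0.005,0.008,0.02,-0.065,-0.065,-0.15],[0.085,0.01,0.016,0.04,-0.13,-0.13,-0.3],[0.085,0.015,0.024,0.06,-0.195,-0.195,-0.45],[0.085,0.02,0.032,0.08,-0.26,-0.26,-0.6],[0.085,0.025,0.04,0.1,-0.325,-0.325,-0.75],[0.085,0.03,0.047,0.12,-0.39,-0.39,-0.9],[0.085,0.035,0.053,0.14,-0.455,-0.455,-1.05],[0.085,0.04,0.06,0.16,-0.52,-0.52,-1.2],[0.085,0.0468,0.07,0.18,-0.58,-0.58,-1.35],[0.085,0.0468,0.07,0.18,-0.633,-0.637,-1.471]])

```text
t: 4.08
position: [602.4, -37.1, 246.2]
tcp_rot: [[-0.002, 0.966, -0.257], [0.004, -0.257, -0.966], [-1.0, -0.003, -0.004]]
force: [-0.1, 0.2, -0.2]
opening: 84.8
```

```bash
python3 st.py; python3 fit.py; python3 - <<'E'
from clr import *
import json
S=[json.loads(l) for l in open("log.jsonl")][-1]
print("clear",clear(S["joint_positions"]))
print(rows(S,tcp(101,120),Rroll(np.deg2rad(-180))))
E
```

```text
{'t': 4.075, 'joint_positions': [-0.784, 0.9156, 0.5086, 1.3848, 0.829, 1.9135, 0.9253], 'position': [602.4057, -37.0654, 246.2024], 'tcp_rot': [[-0.0024, 0.9664, -0.2568], [0.0043, -0.2568, -0.9664], [-1.0, -0.0034, -0.0036]], 'force': [-0.0625, 0.2209, -0.1529], 'opening': 84.832197534501}
[ 0.1  0.   0.1  0.   0.1 -0.   0.  -0.  -0.   0.1  0.   0.  -0.1  0.2
 -0.1] [250. 467. 512. 359.  -1.   1.  -2. -16.  -9.  -1.]
0.0 0.0 0.0 0.0 0.001 clear ((np.float64(143.0), array([570., 345., 168.])), (np.float64(151.0), array([573., 353., 168.])))
(array([0.0312, 0.    , 0.0118]), array([ 0.002, -0.004, -1.567]))
```

Request:
play_rows(moves=[[0.085,0,0,0,0,0,-0.18],[0.085,0,0,0,0,0,-0.36],[0.085,0,0,0,0,0,-0.54],[0.085,0,0,0,0,0,-0.72],[0.085,0,0,0,0,0,-0.9],[0.085,0,0,0,0,0,-1.08],[0.085,0.01,0,0.004,0,0,-1.26],[0.085,0.02,0,0.008,0,0,-1.44],[0.085,0.031,0,0.012,0,-0.004,-1.567],[0.085,0.031,0,0.012,0,-0.004,-1.567]])

```text
t: 5.32
position: [599.7, -46.6, 215.1]
tcp_rot: [[-0.967, 0.007, -0.254], [0.254, 0.003, -0.967], [-0.006, -1.0, -0.004]]
force: [0.4, -0.2, 1.0]
opening: 85.2
```

```bash
python3 st.py; python3 cap.py wrist w2; python3 - <<'E'
from clr import *
import json
S=[json.loads(l) for l in open("log.jsonl")][-1]
print("clear",clear(S["joint_positions"]))
for dz in(60,30,0):
    print(rows(S,tcp(101,dz),Rroll(np.deg2rad(-180))))
    q,e,er=ik(tcp(101,dz),Rroll(np.deg2rad(-180)),np.array(S["joint_positions"]),w=.01);print(q.round(2),clear(q))
E
```

```text
{'t': 5.325, 'joint_positions': [-0.623, 0.8981, 0.2648, 1.3983, 0.9352, 1.9744, 2.3683], 'position': [599.7257, -46.5752, 215.0874], 'tcp_rot': [[-0.9673, 0.0069, -0.2537], [0.2537, 0.0027, -0.9673], [-0.0059, -1.0, -0.0044]], 'force': [0.4266, -0.2325, 0.9542], 'opening': 85.15085984582981}
clear ((np.float64(128.0), array([570., 345., 168.])), (np.float64(135.0), array([577., 331., 148.])))
(array([0.0003, 0.0601, 0.0021]), array([ 0.004,  0.002, -0.006]))
[-0.61  0.99  0.25  1.38  0.9   1.94  2.31] ((np.float64(96.0), array([577., 331., 148.])), (np.float64(114.0), array([615., 356.,  91.])))
(array([0.0005, 0.0901, 0.0022]), array([ 0.004,  0.002, -0.006]))
[-0.6   1.03  0.24  1.37  0.88  1.93  2.27] ((np.float64(82.0), array([577., 331., 148.])), (np.float64(97.0), array([614., 341.,  81.])))
(array([0.0007, 0.1201, 0.0024]), array([ 0.004,  0.002, -0.006]))
[-0.6   1.08  0.23  1.35  0.87  1.91  2.25] ((np.float64(70.0), array([577., 322., 138.])), (np.float64(84.0), array([620., 338.,  70.])))
```

View pics/w2.png

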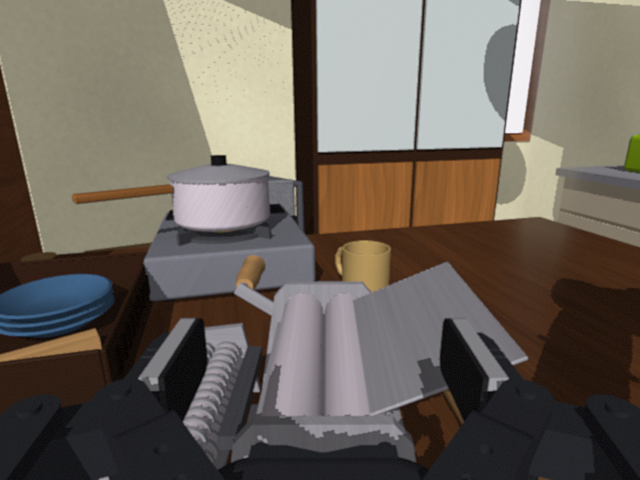

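Request:
play_rows(moves=[[0.085,0,0.02,0.001,0,0,0],[0.085,0,0.045,0.002,0,0,0],[0.085,0,0.07,0.002,0,0,0],[0.085,0,0.09,0.002,0,0,0],[0.085,0,0.09,0.002,0.004,0.002,-0.006]])

```text
t: 6.0
position: [599.7, -46.1, 123.9]
tcp_rot: [[-0.968, -0.003, -0.253], [0.253, -0.001, -0.968], [0.002, -1.0, 0.001]]
force: [-0.4, 0.4, -0.3]
opening: 85.0
```

```bash
python3 st.py; python3 cap.py side s1 110 110 400 300; python3 cap.py top t1 80 100 400 300; python3 - <<'E'
from clr import *
import json
S=[json.loads(l) for l in open("log.jsonl")][-1]
print("clear",clear(S["joint_positions"]))
print(rows(S,tcp(101,0),Rroll(np.deg2rad(-180))))
E
```

```text
{'t': 6.0, 'joint_positions': [-0.6084, 1.0365, 0.2427, 1.3665, 0.8825, 1.9273, 2.2773], 'position': [599.6522, -46.0551, 123.8892], 'tcp_rot': [[-0.9675, -0.0027, -0.2527], [0.2527, -0.0008, -0.9675], [0.0024, -1.0, 0.0015]], 'force': [-0.3824, 0.3716, -0.2847], 'opening': 85.013664862088}
scale 2.0
scale 2.0
clear ((np.float64(80.0), array([577., 331., 148.])), (np.float64(95.0), array([614., 341.,  81.])))
(array([-0.0003,  0.0289,  0.0023]), array([-0.001,  0.003,  0.002]))
```

View pics/s1z.png

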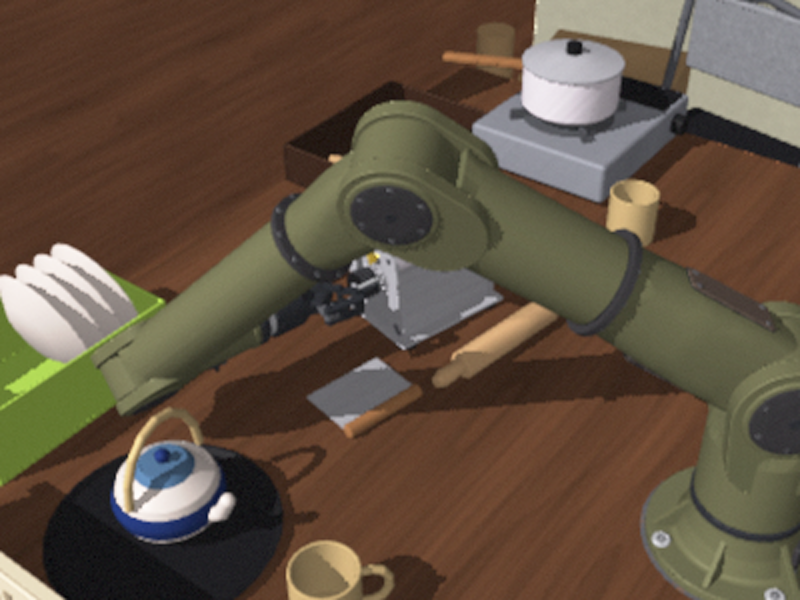

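View pics/t1z.png

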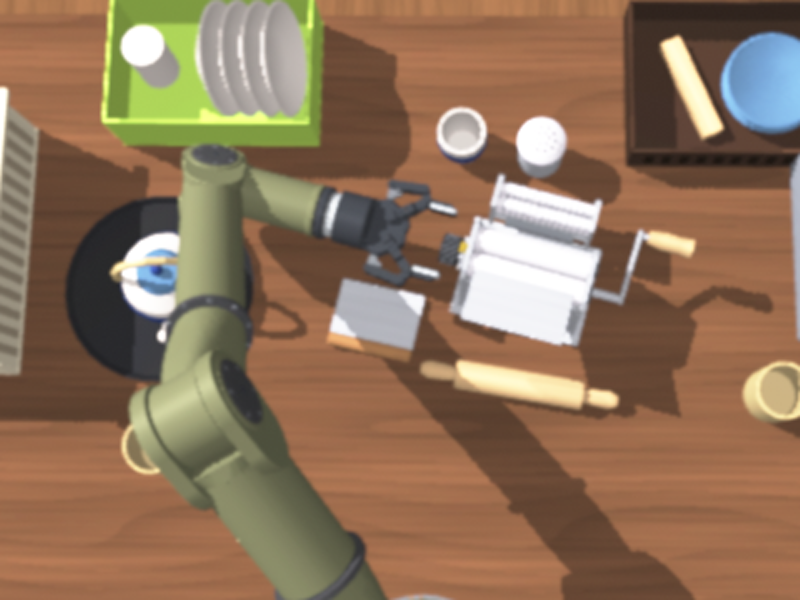

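Request:
play_rows(moves=[[0.085,0,0.01,0.001,0,0,0],[0.085,0,0.02,0.002,0,0,0],[0.085,0,0.029,0.002,-0.001,0.003,0.002],[0.085,0,0.029,0.002,-0.001,0.003,0.002]])

```text
t: 6.6
position: [599.6, -48.1, 96.3]
tcp_rot: [[-0.967, 0.002, -0.256], [0.256, 0.001, -0.967], [-0.002, -1.0, -0.001]]
force: [-0.2, 0.5, -0.0]
opening: 85.0
```

```bash
python3 st.py; python3 cap.py wrist w3;python3 cap.py top t2 270 190 100 75
```

```text
{'t': 6.6, 'joint_positions': [-0.6005, 1.0791, 0.2367, 1.3502, 0.867, 1.9123, 2.2478], 'position': [599.6188, -48.1025, 96.2896], 'tcp_rot': [[-0.9667, 0.0022, -0.2559], [0.2559, 0.0007, -0.9667], [-0.0019, -1.0, -0.0013]], 'force': [-0.199, 0.499, -0.045], 'opening': 85.02046855488905}
scale 8.0
```

View pics/w3.png

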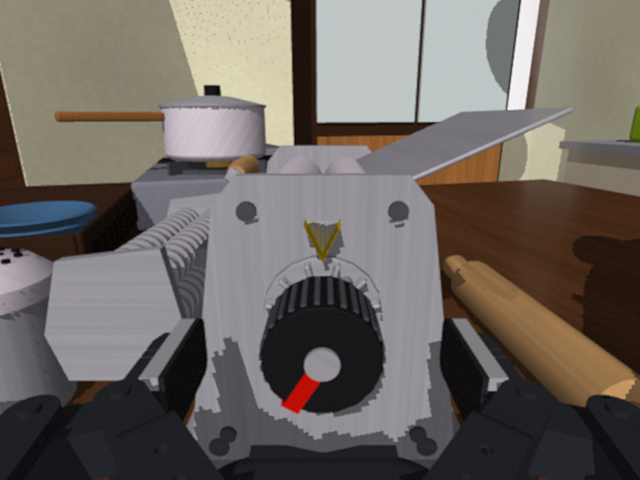

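View pics/t2z.png

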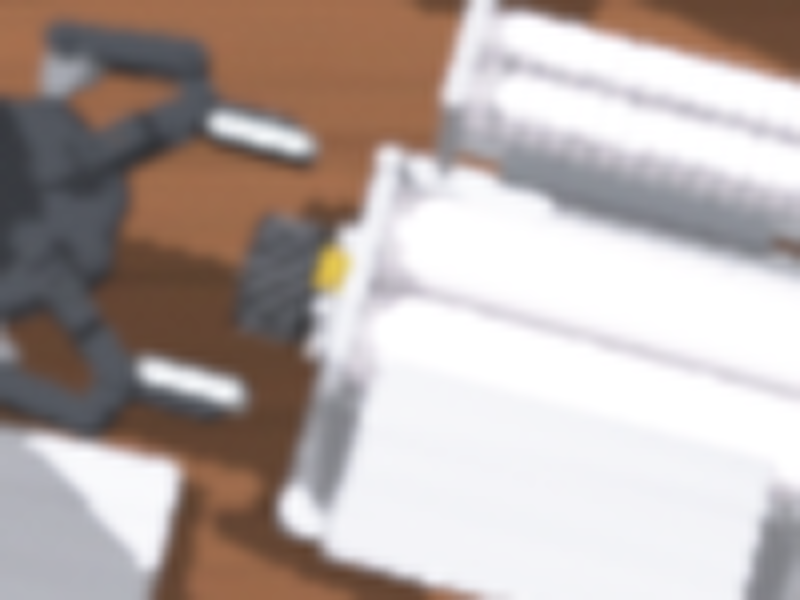

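```bash
cat > ang.py <<'E'
import sys
from h import *
from ik import my,mx
name=sys.argv[1];a=list(map(float,sys.argv[2:]))
c=dict(np.load(f"pics/{name}cal.npz"));D=np.load(f"pics/{name}.npy")
u,v=a[:2];Z=np.median(D[int(v)-2:int(v)+3,int(u)-2:int(u)+3]);F=dep(c,u,v,Z)
print("face centre",F.round(1),"local rel: x",np.round((F-[606.2,-22.3,95])@mx,1),"y",np.round((F-[606.2,-22.3,95])@my+128,1))
for i in range(2,len(a),2):
    o,d=ray(c,a[i],a[i+1]);q=o+d*((F-o)@my)/(d@my)-F
    print((q@mx).round(1),q[2].round(1),"ang",np.arctan2(q@mx,q[2]).round(3))
E
python3 ang.py w3 322 366 290 410 305 389
```

```text
face centre [606.3 -21.5  94.4] local rel: x -0.1 y 128.8
11.0 -17.5 ang 2.579
5.7 -9.0 ang 2.572
```

Request:
play_rows(moves=[[0.06,0,0.001,0,0,0,0],[0.045,0,0.001,0,0,0,0],[0.03,0,0.001,0,0,0,0],[0.03,0,0.001,0,0,0,0],[0.03,0,0.001,0,0,0,0],[0.03,0,0.001,0,0,0,0]])

```text
t: 7.45
position: [600.2, -47.6, 96.4]
tcp_rot: [[-0.967, 0.004, -0.255], [0.255, 0.001, -0.967], [-0.003, -1.0, -0.002]]
force: [1.4, 4.1, 1.0]
opening: 40.0
```

```bash
python3 st.py; python3 cap.py wrist w4
```

```text
{'t': 7.45, 'joint_positions': [-0.6008, 1.079, 0.2365, 1.349, 0.8671, 1.9122, 2.2471], 'position': [600.1538, -47.5955, 96.3507], 'tcp_rot': [[-0.9669, 0.0039, -0.2552], [0.2552, 0.0013, -0.9669], [-0.0035, -1.0, -0.0023]], 'force': [1.4024, 4.0938, 1.0298], 'opening': 40.02418557385335}
```

View pics/w4.png

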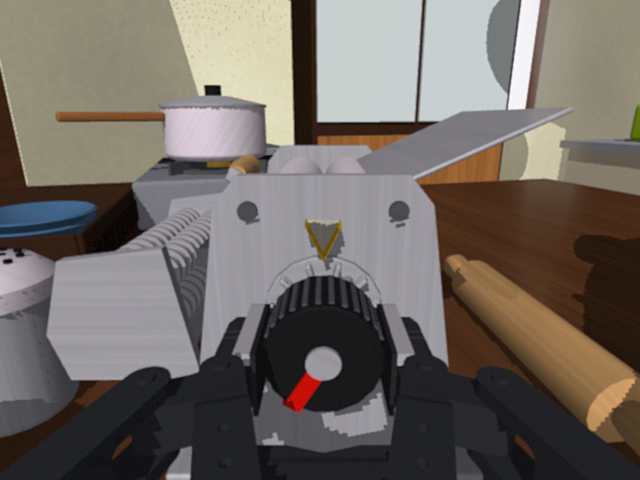

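Request:
play_rows(moves=[[0.03,0,0.001,-0.004,0,0,0],[0.03,0,0.001,-0.008,0,0,0],[0.03,0,0.001,-0.0105,0,0,0],[0.03,0,0.001,-0.0105,0,0,0]])

```text
t: 8.0
position: [602.0, -40.7, 96.3]
tcp_rot: [[-0.966, 0.003, -0.26], [0.26, -0.004, -0.966], [-0.004, -1.0, 0.003]]
force: [-1.9, -8.7, 2.5]
opening: 40.2
```

```bash
python3 st.py; python3 cap.py wrist w5; python3 ang.py w5 322 366;python3 ang.py w4 323 364
```

```text
{'t': 8.0, 'joint_positions': [-0.6051, 1.0905, 0.2373, 1.3291, 0.8628, 1.9271, 2.2524], 'position': [602.0388, -40.724, 96.3222], 'tcp_rot': [[-0.9657, 0.0031, -0.2595], [0.2595, -0.0036, -0.9657], [-0.004, -1.0, 0.0027]], 'force': [-1.9251, -8.6713, 2.5442], 'opening': 40.172813313520045}
face centre [608.6 -14.9  93.8] local rel: x 0.5 y 135.7
face centre [606.3 -21.7  94.7] local rel: x -0.0 y 128.6
```

View pics/w5.png

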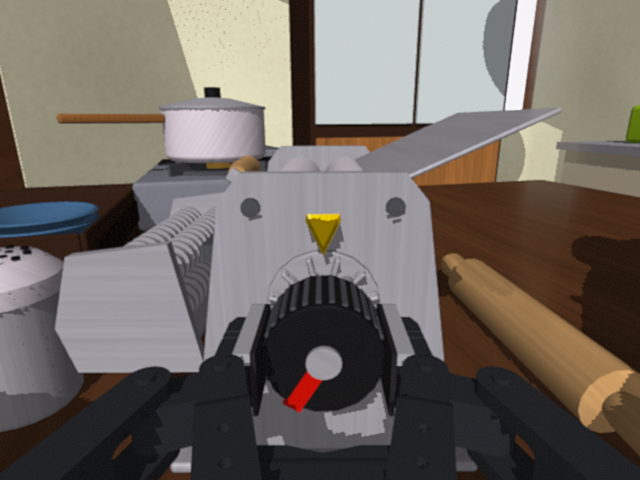

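Request:
play_rows(moves=[[0.03,0,0,-0.003,0,0,0],[0.03,0,0,-0.006,0,0,0],[0.03,0,0,-0.006,0,0,0]])

```text
t: 8.43
position: [602.9, -37.7, 96.4]
tcp_rot: [[-0.965, 0.002, -0.263], [0.263, -0.006, -0.965], [-0.004, -1.0, 0.005]]
force: [-2.9, -15.7, 3.0]
opening: 40.3
```

```bash
python3 st.py; python3 cap.py wrist w6; python3 ang.py w6 322 366
```

```text
{'t': 8.425, 'joint_positions': [-0.6071, 1.0965, 0.2387, 1.3189, 0.8599, 1.9346, 2.2561], 'position': [602.8842, -37.6539, 96.3614], 'tcp_rot': [[-0.9649, 0.0021, -0.2627], [0.2627, -0.0061, -0.9649], [-0.0036, -1.0, 0.0053]], 'force': [-2.9402, -15.6541, 3.0076], 'opening': 40.30192621270636}
face centre [609.5 -12.   93.6] local rel: x 0.6 y 138.8
```

Request:
play_rows(moves=[[0.03,0,0,0,0,0,0.16],[0.03,0,0,0,0,0,0.32],[0.03,0,0,0,0,0,0.48],[0.03,0,0,0,0,0,0.64],[0.03,0,0,0,0,0,0.8],[0.03,0,0,0,0,0,0.96],[0.03,0,0,0,0,0,1.12],[0.03,0,0,0,0,0,1.28],[0.03,0,0,0,0,0,1.44],[0.03,0,0,0,0,0,1.57]])

```text
t: 9.72
position: [601.7, -37.3, 95.2]
tcp_rot: [[0.004, 0.964, -0.264], [-0.004, -0.264, -0.964], [-1.0, 0.005, 0.003]]
force: [-4.0, -15.6, -1.0]
opening: 40.1
```

```bash
python3 st.py; python3 cap.py wrist w7; python3 cap.py side s7 260 195 110 80;python3 - <<'E'
from clr import *
import json
S=[json.loads(l) for l in open("log.jsonl")][-1]
print("clear",clear(S["joint_positions"]))
E
```

```text
{'t': 9.725, 'joint_positions': [-0.7825, 1.1593, 0.5177, 1.329, 0.6748, 1.8194, 0.7928], 'position': [601.655, -37.3193, 95.1798], 'tcp_rot': [[0.0042, 0.9645, -0.2642], [-0.0043, -0.2642, -0.9645], [-1.0, 0.0052, 0.0031]], 'force': [-4.0191, -15.6198, -1.0446], 'opening': 40.071769451071965}
scale 7.2727272727272725
clear ((np.float64(49.0), array([577., 331., 148.])), (np.float64(84.0), array([620., 338.,  70.])))
```

View pics/w7.png

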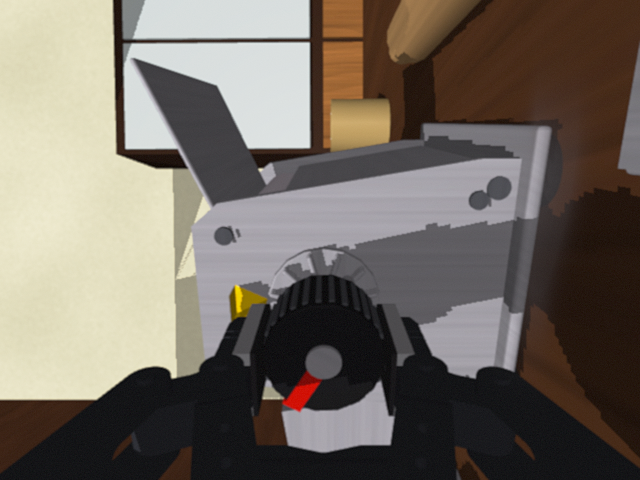

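```bash
python3 ang.py w7 322.5 362 292 405 306 386; python3 ang.py w6 322.5 362 292 405
```

```text
face centre [608.6 -11.8  94.7] local rel: x -0.4 y 138.8
16.9 10.6 ang 1.013
9.3 5.6 ang 1.026
face centre [609.4 -12.   95.2] local rel: x 0.4 y 138.8
10.5 -16.9 ang 2.584
```

Request:
play_rows(moves=[[0.03,0,0,0.005,0,0,0],[0.03,0,0,0.01,0,0,0],[0.03,0,0,0.015,0,0,0],[0.03,0,0,0.0165,0,0,0],[0.03,0,0,0.0165,0,0,0]])

```text
t: 10.45
position: [599.1, -47.3, 95.2]
tcp_rot: [[0.002, 0.966, -0.257], [0.001, -0.257, -0.966], [-1.0, 0.002, -0.002]]
force: [-4.2, 3.3, 1.5]
opening: 40.2
```

```bash
python3 st.py; python3 cap.py wrist w8; python3 ang.py w8 322.5 362
```

```text
{'t': 10.45, 'joint_positions': [-0.7805, 1.1451, 0.5176, 1.3574, 0.6829, 1.796, 0.7881], 'position': [599.1404, -47.2845, 95.166], 'tcp_rot': [[0.0019, 0.9664, -0.2571], [0.0011, -0.2571, -0.9664], [-1.0, 0.0015, -0.0016]], 'force': [-4.1753, 3.3208, 1.5198], 'opening': 40.190738957728094}
face centre [605.9 -21.6  94.8] local rel: x -0.5 y 128.6
```

Request:
play_rows(moves=[[0.06,0,0,0,0,0,0],[0.085,0,0,0,0,0,0],[0.085,0,0,0,0,0,0],[0.085,0,0,0,0,0,0]])

```text
t: 11.0
position: [600.1, -48.1, 95.2]
tcp_rot: [[0.003, 0.967, -0.256], [0.001, -0.256, -0.967], [-1.0, 0.002, -0.002]]
force: [-0.4, -0.1, 0.4]
opening: 84.7
```

```bash
python3 st.py; python3 cap.py wrist w9; python3 - <<'E'
from ik import *
import json
S=[json.loads(l) for l in open("log.jsonl")][-1]
print(rows(S,tcp(101,0),Rroll(np.deg2rad(-165))))
E
```

```text
{'t': 11.0, 'joint_positions': [-0.7798, 1.1451, 0.5183, 1.3572, 0.6841, 1.7938, 0.7881], 'position': [600.0794, -48.0975, 95.1612], 'tcp_rot': [[0.0029, 0.9668, -0.2556], [0.0014, -0.2556, -0.9668], [-1.0, 0.0024, -0.0021]], 'force': [-0.3555, -0.0963, 0.3582], 'opening': 84.74458532708249}
(array([ 0.0002, -0.0007,  0.0005]), array([ 1.000e-03, -2.000e-03, -1.311e+00]))
```

View pics/w9.png

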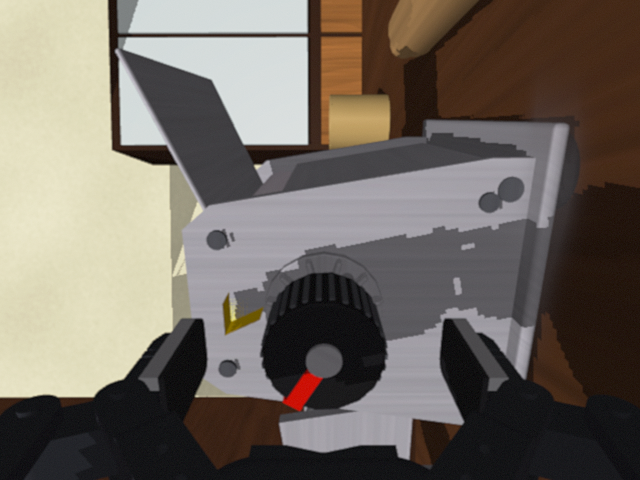

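The knob has let go and sits home at about 1.05, with its centre at (322,361). I'll turn the wrist back 75°.

Request:
play_rows(moves=[[0.085,0,0,0,0,0,-0.16],[0.085,0,0,0,0,0,-0.32],[0.085,0,0,0,0,0,-0.48],[0.085,0,0,0,0,0,-0.64],[0.085,0,0,0,0,0,-0.8],[0.085,0,0,0,0,0,-0.96],[0.085,0,0,0,0,0,-1.12],[0.085,0,0,0,0,0,-1.31],[0.085,0,0,0,0,0,-1.31]])

```text
t: 12.18
position: [600.0, -48.3, 95.1]
tcp_rot: [[-0.933, 0.254, -0.256], [0.248, -0.065, -0.967], [-0.262, -0.965, -0.002]]
force: [0.1, 0.0, 0.7]
opening: 84.9
```

```bash
python3 st.py; python3 cap.py wrist w10; python3 - <<'E'
from ik import *
import json
S=[json.loads(l) for l in open("log.jsonl")][-1]
print(rows(S,tcp(101,0),Rroll(np.deg2rad(-165))))
E
```

```text
{'t': 12.175, 'joint_positions': [-0.6269, 1.0869, 0.278, 1.3501, 0.8405, 1.8933, 1.9993], 'position': [599.9532, -48.3003, 95.1168], 'tcp_rot': [[-0.9328, 0.2536, -0.2562], [0.2479, -0.0647, -0.9666], [-0.2617, -0.9651, -0.0025]], 'force': [0.1296, 0.0252, 0.7029], 'opening': 84.90686270910449}
(array([ 0.0006, -0.    ,  0.0002]), array([ 0.002, -0.001, -0.003]))
```

View pics/w10.png

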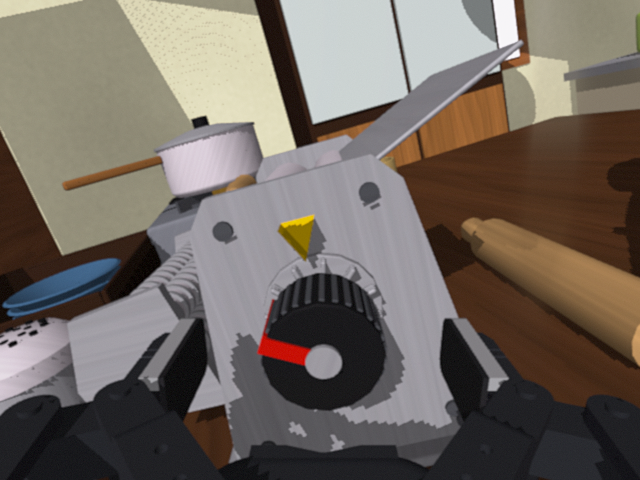

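```bash
python3 ang.py w10 323 361 261 348 290 355
```

```text
face centre [606.2 -21.5  95.2] local rel: x -0.2 y 128.8
18.2 10.0 ang 1.068
9.8 5.0 ang 1.099
```

Request:
play_rows(moves=[[0.06,0,0,0,0,0,0],[0.045,0,0,0,0,0,0],[0.03,0,0,0,0,0,0],[0.03,0,0,0,0,0,0],[0.03,0,0,0,0,0,0],[0.03,0,0,0,0,0,0]])

```text
t: 12.98
position: [600.1, -47.5, 95.2]
tcp_rot: [[-0.933, 0.252, -0.255], [0.247, -0.064, -0.967], [-0.26, -0.966, -0.002]]
force: [1.4, 3.2, -0.1]
opening: 40.5
```

Request:
play_rows(moves=[[0.03,0,0,-0.005,0,0,0],[0.03,0,0,-0.01,0,0,0],[0.03,0,0,-0.0165,0,0,0],[0.03,0,0,-0.0165,0,0,0],[0.03,0,0,-0.0165,0,0,0]])

```text
t: 13.6
position: [602.8, -37.5, 95.3]
tcp_rot: [[-0.932, 0.249, -0.262], [0.252, -0.071, -0.965], [-0.259, -0.966, 0.003]]
force: [-2.9, -15.5, -1.0]
opening: 40.1
```

```bash
python3 st.py; python3 cap.py wrist w11; python3 ang.py w11 323 361
```

```text
{'t': 13.6, 'joint_positions': [-0.6329, 1.1029, 0.2784, 1.3205, 0.8338, 1.9158, 2.0105], 'position': [602.8267, -37.541, 95.3157], 'tcp_rot': [[-0.9322, 0.2495, -0.2622], [0.2523, -0.0713, -0.965], [-0.2594, -0.9658, 0.0035]], 'force': [-2.9436, -15.4616, -1.0003], 'opening': 40.05537271329705}
face centre [609.2 -12.   94.4] local rel: x 0.2 y 138.7
```

View pics/w11.png

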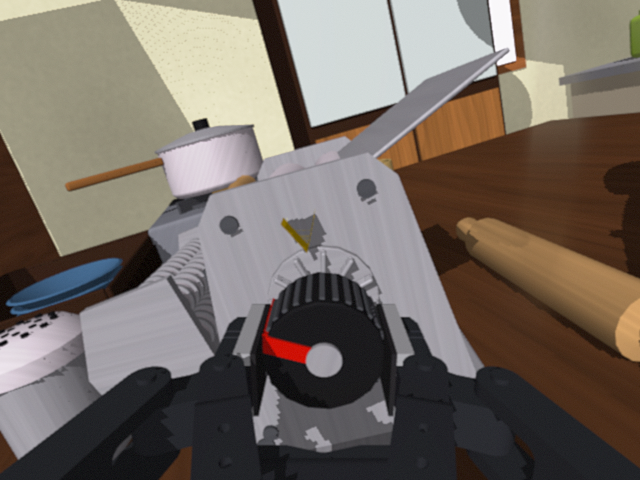

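Request:
play_rows(moves=[[0.03,0,0,0,0,0,0.15],[0.03,0,0,0,0,0,0.3],[0.03,0,0,0,0,0,0.45],[0.03,0,0,0,0,0,0.6],[0.03,0,0,0,0,0,0.75],[0.03,0,0,0,0,0,0.9],[0.03,0,0,0,0,0,1.05],[0.03,0,0,0,0,0,1.05],[0.03,0,0,0,0,0,1.05]])

```text
t: 14.78
position: [602.7, -37.5, 95.2]
tcp_rot: [[-0.247, 0.933, -0.262], [0.064, -0.254, -0.965], [-0.967, -0.256, 0.003]]
force: [-1.7, -15.4, -2.3]
opening: 40.2
```

```bash
python3 st.py; python3 cap.py wrist w12; python3 ang.py w12 323 361; python3 ang.py w11 323 361 264 344
```

```text
{'t': 14.775, 'joint_positions': [-0.7501, 1.1435, 0.4648, 1.3267, 0.7124, 1.8387, 1.034], 'position': [602.6856, -37.4848, 95.1967], 'tcp_rot': [[-0.2474, 0.9328, -0.2621], [0.0645, -0.2541, -0.965], [-0.9668, -0.2556, 0.0027]], 'force': [-1.6593, -15.3793, -2.2614], 'opening': 40.2188666040224}
face centre [609.2 -11.9  94.5] local rel: x 0.2 y 138.8
face centre [609.2 -12.   94.4] local rel: x 0.2 y 138.7
17.0 11.2 ang 0.986
```

View pics/w12.png

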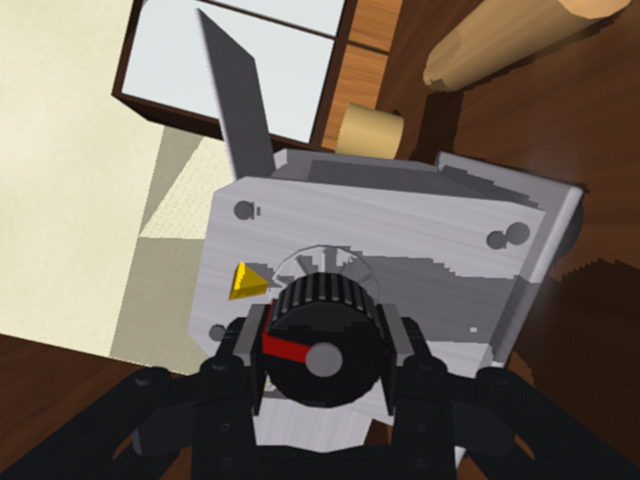

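```bash
python3 ang.py w12 323 361 264 343 290 352; python3 - <<'E'
import cv2
a=cv2.imread("pics/w12.png")[280:410,240:400];cv2.imwrite("pics/w12z.png",cv2.resize(a,None,fx=4.6,fy=4.6,interpolation=cv2.INTER_CUBIC))
E
```

```text
face centre [609.2 -11.9  94.5] local rel: x 0.2 y 138.8
-1.6 20.4 ang -0.077
-0.5 11.4 ang -0.043
```

View pics/w12z.png

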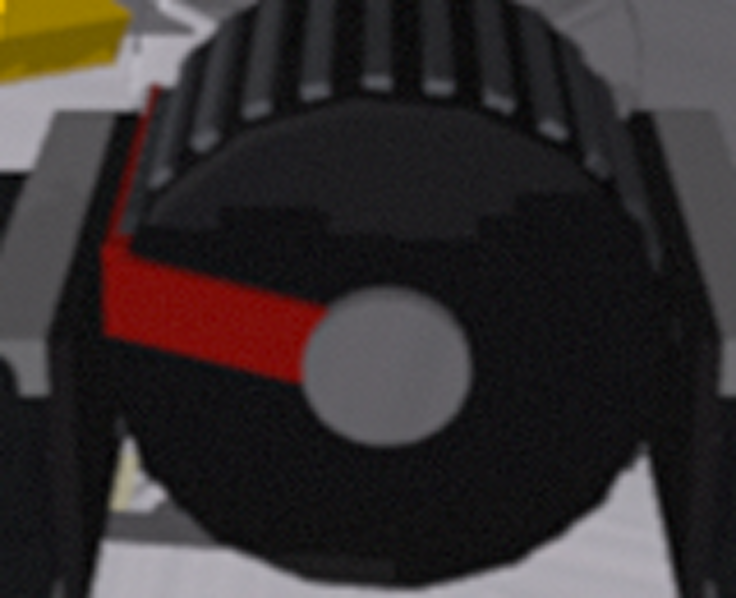

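```bash
python3 ang.py w12 324.1 359.3 263.3 343 308.5 355
```

```text
face centre [608.4 -11.6  94.4] local rel: x -0.6 y 139.0
-0.8 20.7 ang -0.038
-0.2 5.4 ang -0.046
```

Request:
play_rows(moves=[[0.03,0,0,0,0,0,-0.03],[0.03,0,0,0,0,0,-0.03],[0.03,0,0,0.005,0,0,-0.03],[0.03,0,0,0.01,0,0,-0.03],[0.03,0,0,0.0155,0,0,-0.03],[0.03,0,0,0.0165,0,0,-0.03],[0.03,0,0,0.0165,0,0,-0.03]])

```text
t: 15.7
position: [600.1, -47.5, 95.2]
tcp_rot: [[-0.274, 0.927, -0.255], [0.075, -0.244, -0.967], [-0.959, -0.284, -0.002]]
force: [1.1, 2.4, 1.4]
opening: 40.1
```

```bash
python3 st.py; python3 cap.py wrist w13; python3 ang.py w13 324.1 359.3
```

```text
{'t': 15.7, 'joint_positions': [-0.7442, 1.1274, 0.4596, 1.355, 0.7236, 1.8178, 1.0525], 'position': [600.1123, -47.4904, 95.1689], 'tcp_rot': [[-0.2737, 0.9273, -0.2552], [0.0745, -0.2441, -0.9669], [-0.9589, -0.2836, -0.0023]], 'force': [1.1486, 2.4068, 1.3565], 'opening': 40.11291250745404}
face centre [605.6 -21.2  94.5] local rel: x -0.9 y 129.0
```

Request:
play_rows(moves=[[0.06,0,0,0,0,0,0],[0.085,0,0,0,0,0,0],[0.085,0,0,0,0,0,0],[0.085,0,0,0,0,0,0]])

```text
t: 16.25
position: [599.9, -48.1, 95.1]
tcp_rot: [[-0.274, 0.927, -0.256], [0.074, -0.245, -0.967], [-0.959, -0.284, -0.002]]
force: [0.4, 0.3, -0.2]
opening: 84.9
```

```bash
python3 st.py; python3 cap.py wrist w14 240 220 180 140; python3 - <<'E'
from ik import *
import json
S=[json.loads(l) for l in open("log.jsonl")][-1]
print(rows(S,tcp(101,0),Rroll(np.deg2rad(-180))))
E
```

```text
{'t': 16.25, 'joint_positions': [-0.7437, 1.1275, 0.46, 1.3557, 0.7234, 1.8176, 1.0525], 'position': [599.8507, -48.0886, 95.1474], 'tcp_rot': [[-0.2739, 0.9271, -0.256], [0.0744, -0.2449, -0.9667], [-0.9589, -0.2839, -0.0019]], 'force': [0.3653, 0.2887, -0.2034], 'opening': 84.87003226225288}
scale 4.285714285714286
(array([ 0.0003, -0.0004,  0.0004]), array([ 1.000e-03, -2.000e-03, -1.283e+00]))
```

View pics/w14z.png

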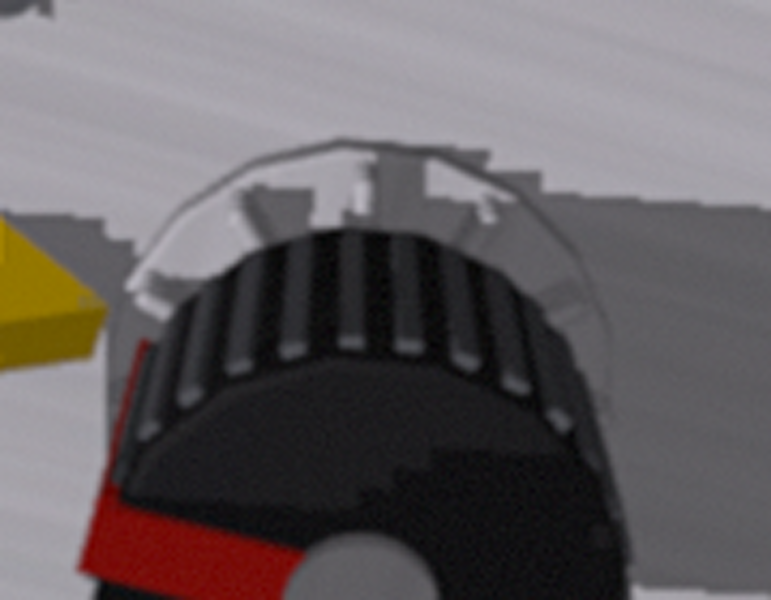

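Red stands under the pointer. I'll roll back and look at it straight on.

Request:
play_rows(moves=[[0.085,0,0,0,0,0,-0.16],[0.085,0,0,0,0,0,-0.32],[0.085,0,0,0,0,0,-0.48],[0.085,0,0,0,0,0,-0.64],[0.085,0,0,0,0,0,-0.8],[0.085,0,0,0,0,0,-0.96],[0.085,0,0,0,0,0,-1.12],[0.085,0,0,0,0,0,-1.28],[0.085,0,0,0,0,0,-1.28]])

```text
t: 17.42
position: [599.9, -48.2, 95.2]
tcp_rot: [[-0.967, 0.005, -0.256], [0.256, 0.001, -0.967], [-0.005, -1.0, -0.002]]
force: [0.8, -0.2, -0.6]
opening: 84.8
```

```bash
python3 st.py; python3 cap.py wrist w15 240 200 170 220
```

```text
{'t': 17.425, 'joint_positions': [-0.5975, 1.0802, 0.2329, 1.3486, 0.8684, 1.9131, 2.2434], 'position': [599.8949, -48.2276, 95.1724], 'tcp_rot': [[-0.9666, 0.0051, -0.2562], [0.2562, 0.0011, -0.9666], [-0.0046, -1.0, -0.0023]], 'force': [0.8412, -0.2457, -0.5993], 'opening': 84.76506138902086}
scale 2.727272727272727
```

View pics/w15z.png

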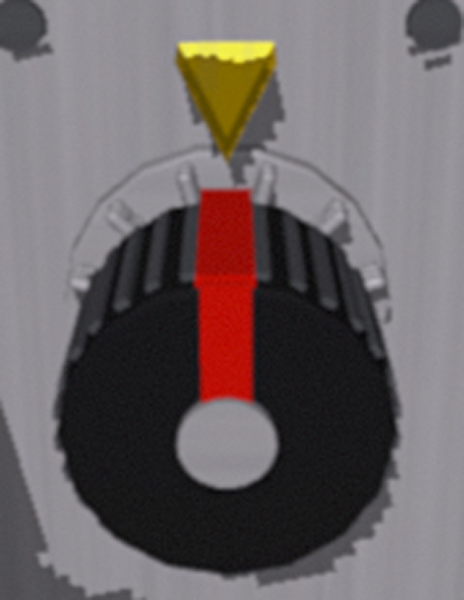

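```bash
python3 ang.py w15 323 362
```

```text
face centre [606.4 -21.3  95. ] local rel: x -0.1 y 129.0
```

Request:
play_rows(moves=[[0.085,0,-0.02,0,0,0,0],[0.085,0,-0.045,0,0,0,0],[0.085,0,-0.07,0,0,0,0],[0.085,0,-0.095,0,0,0,0],[0.085,0,-0.12,0,0,0,0],[0.085,0,-0.14,0,0,0,0],[0.085,0,-0.14,0,0,0,0],[0.085,0,-0.14,0,0,0,0]])

```text
t: 18.48
position: [599.2, -48.1, 234.4]
tcp_rot: [[-0.967, 0.002, -0.256], [0.256, 0.001, -0.967], [-0.002, -1.0, -0.002]]
force: [-0.1, 0.6, 0.3]
opening: 85.0
```

```bash
python3 st.py; python3 cap.py top t3; python3 cap.py side s3 110 110 400 300
```

```text
{'t': 18.475, 'joint_positions': [-0.6339, 0.8739, 0.2843, 1.4024, 0.9424, 1.9804, 2.3991], 'position': [599.2158, -48.1016, 234.4278], 'tcp_rot': [[-0.9668, 0.0024, -0.2557], [0.2557, 0.0014, -0.9668], [-0.002, -1.0, -0.002]], 'force': [-0.1138, 0.5751, 0.2564], 'opening': 84.95771185680519}
scale 2.0
```

View pics/t3.png

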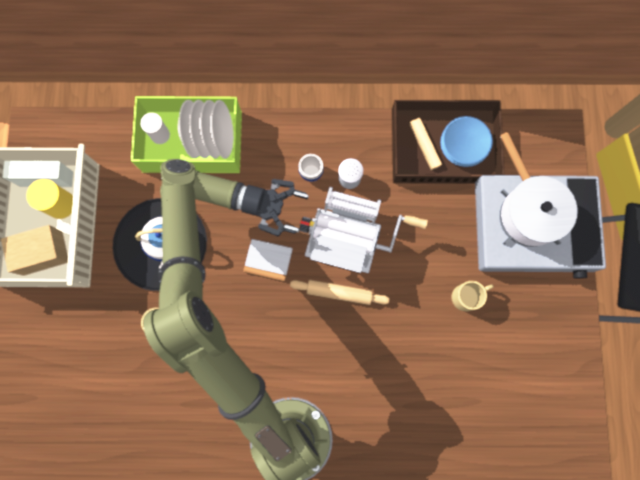

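View pics/s3z.png

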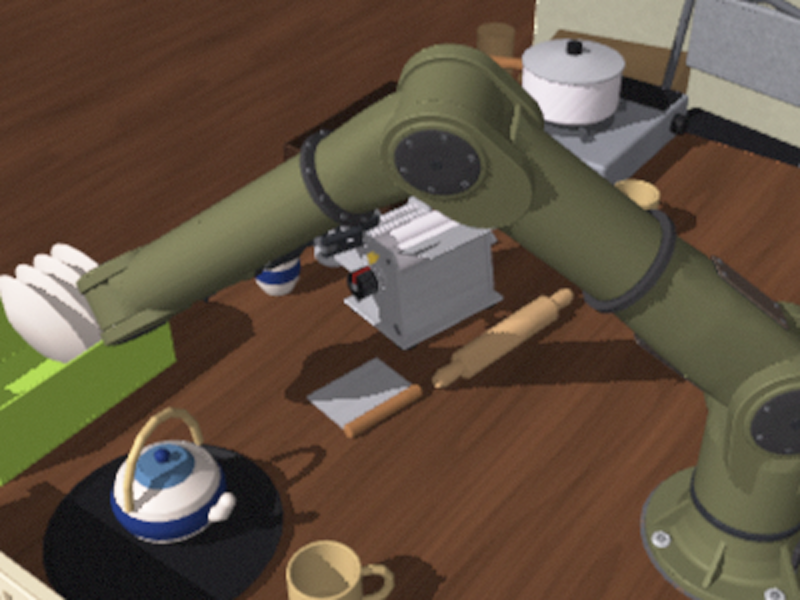

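```bash
python3 -c "
from bench import *
print(finish_job())"
```

```text
the job is handed in; nothing more can be done
None
```

The noodle machine is on its red setting, and I handed the job in at about 18.5 s of the 56 s allowed.

- **What I did:** The knob started seated at about 2.6 rad, 5 seats off. I pulled it to its stop (about 10 mm, about 16 N on the wrist) and turned it 90°. It then went home in the seat at 1.05 rad. I took it again with the wrist turned back 75° and pulled it to the stop again. From there I turned it the last 60° and let it go fully home.
- **Knob check:** After release, the straight-on wrist picture shows the red line standing straight up under the yellow pointer. The knob's face measures about 129 mm out. It read 128.8 mm when first seated, against 128 mm nominal, so it is home within the accuracy of the measurement.
- **Arm and table check:** The arm is lifted clear, with the force reading back near zero. In the last pictures, the table items I could see stand where they did at the start. The arm partly hides mug_a and the teapot in the top view, but both show in place from the side.
- **Small disagreement:** While the knob was still out on the second turn, I measured it about 0.04 rad past upright. I turned it back 0.03 rad before letting it home. No check failed.

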